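Pack away the score plaques and zero the game timer

ROBOT

A 6-joint arm with a two-finger parallel gripper is mounted at the origin on the work surface. World frame = base frame: x ahead of the robot, y to its left, z up, the work surface at z = 0. Lengths are in m, angles in rad, forces in N, time in s.
With the tool pointing down it reaches from about 0.375 to 0.9 m from the base axis. Payload 3.1 kg.
Tool frame: the origin (TCP) lies between the finger pads; the fingertips stand 22 mm ahead of it and the grasp point (between the pads) lies 3 mm ahead of it; z points along the fingers, y is the direction in which the jaws open and shut (so a half turn about z gives the same grasp; the last joint's range is limited). The gripper opens to 87 mm and grips with 3 to 60 N. Pads are 19 mm wide; open, the fingers measure 117 mm over their backs; the gripper's body (75 mm by 190 mm) begins 51 mm behind the grasp point.
Start: joints at [0.97, 0.527, 1.433, -0, 1.181, -0.178], TCP at [0.256, 0.57, 0.245] pointing down, gripper open.
Joint ranges: [-3.08, 3.08], [-0.75, 2.2], [0.22, 2.44], [-1.43, 4.57], [0, 2.65], [-2.85, 2.85]. Speed limits (rad/s): [2.79, 2.79, 3.14, 3.14, 3.14, 3.14].

INTERFACE

Orientations are given as a unit quaternion [x, y, z, w].
In Python, from rig import get_obs, camera, get_calibration, hand_in, search_frame gives the robot as it stands.
- The arm moves only by the shell command python3 -m jog 'ROWS' [FORCE]. ROWS is JSON, a list of rows, each an object with "grip": the closure in counts, from 0 (fully open) to 255 (shut); "travel": the shift along the world's x, y, z in cm, a list of three; "twist": the turn about the world's z in degrees. A call has 1 to 8 rows; each row shifts and turns the commanded pose from where the row before left it; what a row does not reach is not made up. A row lasts 1/10 s, in which the tool goes at most 50 mm and 8.59 degrees, less where a joint would pass 70% of its speed; a pose out of reach is approached as far as the arm can. A call is refused whole if a number of a shift passes 5 or a number of a turn 8.59, either way. A call with a gripper value outside its range is refused whole. The fingers move at their own pace and stop on an object; FORCE is the grip in N (left out, the last holds). Time passes only in rows, so rows that do not move let the fingers close. It gives the time, the measured TCP pose, the force and the opening at its end, in the units of the state.
- get_obs(): the state, without advancing time (a new reading comes with each control period).
- camera(name): name is "scene" or "top" or "wrist"; returns the picture (420x560x3 uint8, red, green, blue); there is no depth.
- get_calibration(name): a dict with "fx", "fy", "cx", "cy" (pixels), "k1" (the pictures are not rectified: a ray, as slopes to the right and down, at radius r is drawn at 1 + k1 r^2 times it, then the intrinsics apply), "R" (3x3) and "t" (3): a world point X has camera coordinates R X + t; the wrist camera has in their place "T_tool_cam" (4x4, takes a point from camera to tool coordinates, whose origin is the TCP and whose axes are the flange's). Camera axes: x right, y down, z forward; pixel columns grow to the right and rows downward; lengths in m; the calibration is good to about 2 mm. A picture is of the moment at which its call begins: read the wrist's pose just before it. get_calibration takes no time and is no camera call.
- hand_in(): hands the job in, once; it reports no verdict.
Trained networks look in the newest picture that a camera, given by its name, has taken for a name from the list of things; names that differ only in an ending like _2 or _b are one class to them, and where a whole thing is asked for, a point or a joint stands for the part that bears it (a point fixed in the world has none). Each returns a list of dicts, best first, with "p" (0 to 1); they miss things now and then, are a little off and sometimes report something else, mostly with a low value. They report only what shows in the picture. A call takes as long as a camera call.
- search_frame(target, camera): "at" ([x, y, z] in m, in world coordinates, good to about 4 mm: the middle of the surface that is visible of it).
The state is a dict: "time": time; "q": joint angles; "joint_velocities": joint speeds; "joint_torque": joint torques, N m; "position": TCP position; "tool_rot": TCP orientation; "ft_force": force on the tool from outside, world axes, zero at the start; "moment": the same for the moment, N m; "grip_width": finger opening in m.
Only numpy, scipy, OpenCV 4.12 (cv2) and the standard library are available. Lean on these libraries where they do the work, as an engineer would, in place of code of your own. Each camera call takes 0.05 s, during which the arm holds its last target. There are 200 camera calls.

TASK

Pack the game away: fold the lid of the case up until it stands upright or leans back, slide every score plaque up out of the slotted rack and lay it in the case, and put the loose dice in the case too. Then fold the lid fully shut over them. Also turn the timer's knob until its pointer is on the zero tick. Leave the dispenser and the tea glass standing where they are.

Things in the scene. Friction and masses are not known exactly. Their poses are not given: they have to be found in the camera images.
- rack: fixed bamboo slotted rack, 86 (x) by 236 (y) by 45 mm high. Origin: centre of its underside. Five upright open-topped slots side by side along its own y, at y = -88, -44, 0, 44, 88 mm; each slot is 11 mm wide along y, 66 mm long along x, 35 mm deep, its floor 10 mm above the table
- plaque1: white plastic score plaque, a thin flat slab 60 mm (own x, width) by 8 mm (own y, thickness) by 90 mm (own z, height), 55 g. Origin: its centre. If present it starts standing in one of the rack's slots, its top 55 mm above the rack's top, leaning at most a few degrees; all plaques are alike and the slots that have one vary. None at the start: absent
- plaque2: white plastic score plaque, a thin flat slab 60 mm (own x, width) by 8 mm (own y, thickness) by 90 mm (own z, height), 55 g. Origin: its centre. If present it starts standing in one of the rack's slots, its top 55 mm above the rack's top, leaning at most a few degrees; all plaques are alike and the slots that have one vary. None at the start: absent
- plaque3: white plastic score plaque, a thin flat slab 60 mm (own x, width) by 8 mm (own y, thickness) by 90 mm (own z, height), 55 g. Origin: its centre. If present it starts standing in one of the rack's slots, its top 55 mm above the rack's top, leaning at most a few degrees; all plaques are alike and the slots that have one vary. None at the start: absent
- plaque4: white plastic score plaque, a thin flat slab 60 mm (own x, width) by 8 mm (own y, thickness) by 90 mm (own z, height), 55 g. Origin: its centre. If present it starts standing in one of the rack's slots, its top 55 mm above the rack's top, leaning at most a few degrees; all plaques are alike and the slots that have one vary. None at the start: absent
- plaque5: white plastic score plaque, a thin flat slab 60 mm (own x, width) by 8 mm (own y, thickness) by 90 mm (own z, height), 55 g. Origin: its centre. If present it starts standing in one of the rack's slots, its top 55 mm above the rack's top, leaning at most a few degrees; all plaques are alike and the slots that have one vary. None at the start: absent
- die1: black plastic die, a 20 mm cube, 12 g, loose on the table. Origin: its centre. None at the start: absent
- die2: black plastic die, a 20 mm cube, 12 g, loose on the table. Origin: its centre. None at the start: absent
- case: fixed dark wooden game case, an open box 160 (own x) by 180 (own y) by 55 mm high, walls and floor 7 mm thick (inside 146 by 166 by 48 mm). Origin: centre of its underside. The lid's hinge runs along its +x rim, parallel to its y
- lid (a joint): angle of the case's lid: 0 shut, grows as it folds up about the hinge, 1.57 upright, stop at 1.9. The hinge is stiff: the lid stays where it is left and needs about 0.25 N m besides its weight (150 g). The lid is a panel 160 by 180 by 8 mm that lies on the rim when shut
- lid_tab (a point): brass finger tab in the middle of the lid's free edge, in the plane of the lid: 20 mm wide (parallel to the hinge), 10 mm thick, sticking out 35 mm beyond the edge. The point is its middle, moves with the lid, and lies 180 mm from the hinge line (4 mm above it when shut)
- lid_hinge (a point): middle of the hinge line, 55 mm above the table, 80 mm from the case's origin along the case's +x
- timer: fixed white plastic game timer, housing 95 by 95 by 35 mm, with a black pointer knob on top. Origin: centre of its underside. Around the knob are 12 dark ticks on the housing; the one long broad tick, on the timer's own -x side, is zero
- timer_knob (a joint): angle of the timer's knob: 0 when its pointer (the white line along one half of the black bar grip, out to that end) points at the zero tick (own -x of the timer), grows clockwise seen from above, range -2.8 to 2.8, no detents, light friction. The knob has a straight bar grip along its pointer, 56 mm long, 12 mm wide, from 41 mm to 69 mm above the table, on a disc of 66 mm diameter
- timer_axis (a point): point on the knob's vertical axis, 60 mm above the table, inside the bar grip
- dispenser: stainless push-pump dispenser, 68 mm diameter, 185 mm tall, empty, standing on the table. Origin: centre of its underside. To be left alone
- tea_glass: waisted amber tea glass, 52 mm diameter, 85 mm tall, standing on the table. Origin: centre of its underside. To be left alone

How it is judged:
By the outcome, as a careful person would: the job done as asked, in the order asked, and still so for the second after the job is handed in, with the robot touching nothing.
Of plaque1, plaque2, plaque3, plaque4, plaque5 only 3 to 5 are there at a start; the rules pass over those that are not, and their reading is None.
Of die1, die2 only 1 to 2 are there at a start; the rules pass over those that are not, and their reading is None.
At some moment in a run one of die1, die2 may be knocked a few centimetres aside while the robot is not near it.
Once in a run the grip may slacken for a moment while it holds something.
It also fails if it takes over 210 s, if anything falls off the work surface, if the arm or the gripper's body presses on something with over 40 N, if the wrist force passes 120 N, or if a joint passes its speed limit or range.

## Working session

There is one attempt and no reset: what is moved stays moved. The work goes in short steps, Python scripts to look and compute and a shell command to move; the robot and the scene stay as the last step left them, time stands still between calls to the robot, and variables do not carry over. Pictures are saved under pics/ and viewed, about 12 in all and at most 16, crops included, and the job is handed in when it is done.

```bash
mkdir -p pics; ls
cat > h.py <<'E'
import numpy as np, cv2
from rig import *
def snap(cam,name):
    im=camera(cam); cv2.imwrite(f'pics/{name}.png',cv2.cvtColor(im,cv2.COLOR_RGB2BGR)); return im
def cal(cam,obs=None):
    c=get_calibration(cam)
    if 'T_tool_cam' in c:
        from scipy.spatial.transform import Rotation as Ro
        o=obs or get_obs(); T=np.eye(4); T[:3,:3]=Ro.from_quat(o['tool_rot']).as_matrix(); T[:3,3]=o['position']
        M=np.linalg.inv(T@np.array(c['T_tool_cam'])); c['R']=M[:3,:3]; c['t']=M[:3,3]
    c['R']=np.array(c['R']); c['t']=np.array(c['t']); return c
def p2w(c,u,v,z):
    x=(u-c['cx'])/c['fx']; y=(v-c['cy'])/c['fy']; rd=np.hypot(x,y); r=rd
    for _ in range(20): r=rd/(1+c['k1']*r*r)
    s=r/rd if rd>0 else 1
    d=c['R'].T@np.array([x*s,y*s,1]); o=-c['R'].T@c['t']
    return o+d*(z-o[2])/d[2]
def w2p(c,X):
    p=c['R']@np.array(X)+c['t']; x,y=p[:2]/p[2]; k=1+c['k1']*(x*x+y*y)
    return np.array([c['fx']*x*k+c['cx'],c['fy']*y*k+c['cy']])
E
python3 - <<'E'
from h import *
snap('scene','s0');snap('top','t0')
for c in('top','scene'):
    for n in ['rack','plaque1','die1','case','lid','lid_tab','timer','timer_knob','dispenser','tea_glass']:
        print(c,n,[(np.round(d['at'],3).tolist(),round(d['p'],2)) for d in search_frame(n,c)][:6])
print(get_obs())
a=cv2.imread('pics/s0.png');b=cv2.imread('pics/t0.png')
E
```

```text
pics
top rack [([0.526, 0.186, 0.046], 0.71)]
top plaque1 [([0.571, -0.115, 0.09], 0.6), ([0.52, 0.239, 0.094], 0.53), ([0.528, 0.148, 0.097], 0.49), ([0.524, 0.191, 0.099], 0.44)]
top die1 [([0.648, 0.07, 0.019], 0.49)]
top case [([0.567, -0.112, 0.092], 0.72), ([0.533, -0.369, 0.033], 0.71), ([0.571, -0.116, 0.09], 0.37), ([0.733, -0.112, 0.086], 0.23)]
top lid [([0.571, -0.118, 0.09], 0.69)]
top lid_tab [([0.571, -0.115, 0.092], 0.95)]
top timer [([0.534, -0.369, 0.037], 0.6)]
top timer_knob [([0.53, -0.371, 0.039], 0.87), ([0.533, -0.37, 0.036], 0.42)]
top dispenser [([0.596, 0.432, 0.124], 0.67), ([0.66, 0.186, 0.02], 0.6)]
top tea_glass [([0.731, -0.114, 0.086], 0.64)]
scene rack [([0.555, 0.25, 0.045], 0.9)]
scene plaque1 [([0.526, 0.198, 0.075], 0.8), ([0.528, 0.249, 0.079], 0.74), ([0.533, 0.158, 0.077], 0.61)]
scene die1 [([0.654, 0.077, 0.016], 0.67)]
scene case [([0.579, -0.086, 0.045], 0.97)]
scene lid [([0.578, -0.095, 0.099], 0.97)]
scene lid_tab [([0.577, -0.098, 0.098], 0.95)]
scene timer [([0.543, -0.352, 0.036], 0.95)]
scene timer_knob [([0.54, -0.362, 0.048], 0.67)]
scene dispenser [([0.627, 0.458, 0.116], 0.75)]
scene tea_glass [([0.746, -0.096, 0.064], 0.86), ([0.626, 0.458, 0.116], 0.73), ([0.666, 0.19, 0.018], 0.19)]
{'time': 1.1, 'q': array([ 9.69496851e-01,  5.27453157e-01,  1.43271646e+00, -2.25816440e-05,
        1.18144003e+00, -1.78487510e-01]), 'joint_velocities': array([-0.00015652,  0.00123606, -0.00020545, -0.00100419,  0.00036738,
        0.00044444]), 'joint_torque': array([ 5.44831018e-04, -4.40030408e+01, -1.76987851e+01,  6.33521145e-02,
        5.05421008e-02, -1.22038912e-05]), 'position': array([0.25640131, 0.56993925, 0.24457196]), 'tool_rot': array([ 2.09830597e-01,  9.77737756e-01, -1.18307941e-05,  6.43164030e-06]), 'ft_force': array([-0.99934803, -1.18221093,  0.14525177]), 'moment': array([-0.04822789, -0.03697537, -0.06833591]), 'grip_width': 0.08710227954431676}
```

View pics/t0.png

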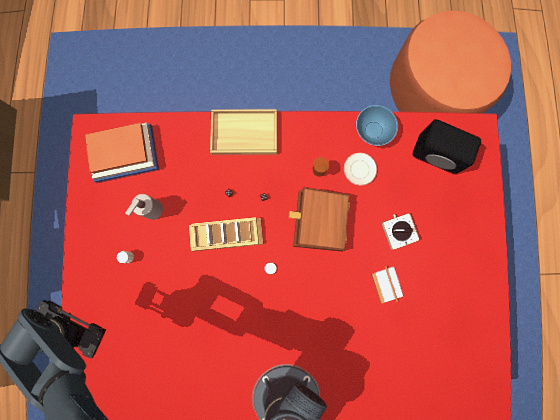

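View pics/s0.png

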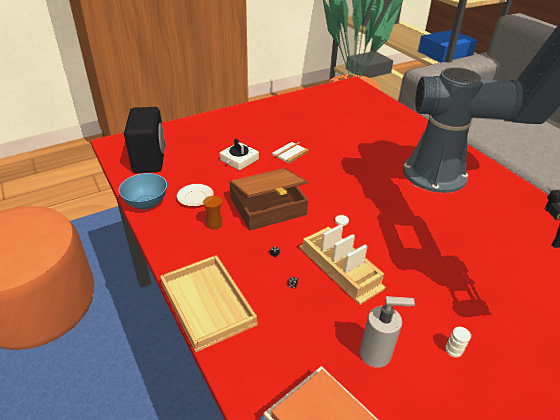

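The top view shows three plaques in the rack (~(212-245, 232)), dice at (229,192) and (264,197), the lid ajar with its tab at (294,215) and the hinge on the right, and the timer at (401,231). I'll enlarge it for measurement.

Run:
```python
import cv2,numpy as np
a=cv2.imread('pics/t0.png')
A=cv2.resize(a[175:265,180:280],None,fx=4,fy=4,interpolation=cv2.INTER_CUBIC)
B=cv2.resize(a[175:265,280:380],None,fx=4,fy=4,interpolation=cv2.INTER_CUBIC)
C=cv2.resize(a[205:255,375:425],None,fx=4.4,fy=4.4,interpolation=cv2.INTER_CUBIC)
D=np.zeros((220,800,3),np.uint8); D[:,:220]=C
s=cv2.imread('pics/s0.png'); D[:,230:650]=cv2.resize(s[125:235,200:410],None,fx=2,fy=2,interpolation=cv2.INTER_CUBIC)
cv2.imwrite('pics/c0.png',np.vstack([np.hstack([A,B]),D]))
```

```text
(no output)
```

View pics/c0.png

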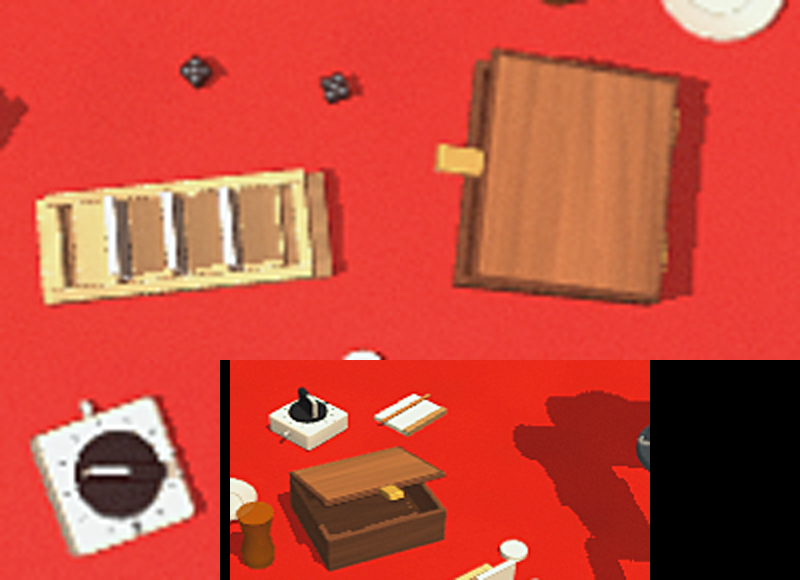

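```bash
cat > m0.py <<'E'
from h import *
c=cal('top')
A=lambda x,y,z:p2w(c,180+(x-1.5)/4,175+(y-1.5)/4,z)
B=lambda x,y,z:p2w(c,280+(x-1.5)/4,175+(y-1.5)/4,z)
C=lambda x,y,z:p2w(c,375+(x-1.7)/4.4,205+(y-360-1.7)/4.4,z)
print('cam',np.round(-c['R'].T@c['t'],3))
for n,f,L in [('rack',A,[(37,198,.045),(44,302,.045),(312,277,.045),(303,170,.045),(118,238,.1),(176,232,.1),(233,228,.1),(196,71,.02),(335,88,.02)]),
 ('case',B,[(478,60,.055),(455,287,.055),(660,300,.058),(680,75,.058),(437,158,.095),(460,159,.095)]),
 ('timer',C,[(35,437,.035),(155,398,.035),(195,518,.035),(78,556,.035),(122,473,.065),(82,470,.069),(138,527,.035),(168,465,.035)])]:
    for q in L: print(n,q,np.round(f(*q),3))
E
python3 m0.py
```

```text
cam [0.418 0.012 1.479]
rack (37, 198, 0.045) [0.557 0.312 0.045]
rack (44, 302, 0.045) [0.474 0.304 0.045]
rack (312, 277, 0.045) [0.494 0.091 0.045]
rack (303, 170, 0.045) [0.58  0.098 0.045]
rack (118, 238, 0.1) [0.521 0.237 0.1  ]
rack (176, 232, 0.1) [0.526 0.192 0.1  ]
rack (233, 228, 0.1) [0.529 0.148 0.1  ]
rack (196, 71, 0.02) [0.664 0.188 0.02 ]
rack (335, 88, 0.02) [0.65  0.074 0.02 ]
case (478, 60, 0.055) [ 0.667 -0.365  0.055]
case (455, 287, 0.055) [ 0.484 -0.34   0.055]
case (660, 300, 0.058) [ 0.472 -0.506  0.058]
case (680, 75, 0.058) [ 0.654 -0.532  0.058]
case (437, 158, 0.095) [ 0.583 -0.319  0.095]
case (460, 159, 0.095) [ 0.582 -0.337  0.095]
timer (35, 437, 0.035) [ 0.564 -0.312  0.035]
timer (155, 398, 0.035) [ 0.592 -0.403  0.035]
timer (195, 518, 0.035) [ 0.503 -0.43   0.035]
timer (78, 556, 0.035) [ 0.476 -0.341  0.035]
timer (122, 473, 0.065) [ 0.534 -0.368  0.065]
timer (82, 470, 0.069) [ 0.536 -0.338  0.069]
timer (138, 527, 0.035) [ 0.497 -0.387  0.035]
timer (168, 465, 0.035) [ 0.543 -0.411  0.035]
```

Run:
```python
from h import *
c=cal('top')
B=lambda x,y,z:p2w(c,280+(x-400-1.5)/4,175+(y-1.5)/4,z)
for q in [(478,60,.055),(455,287,.055),(660,300,.055),(680,75,.06),(437,158,.095),(460,159,.095),(484,160,.095),(498,50,.09),(478,292,.09)]: print(q,np.round(B(*q),4))
o=get_obs()
from scipy.spatial.transform import Rotation as R
print(R.from_quat(o['tool_rot']).as_matrix().round(3), get_calibration('wrist')['T_tool_cam'])
for x,y in [(.664,.188),(.65,.074),(.567,-.112),(.53,-.37)]: print(np.hypot(x,y))
```

```text
(478, 60, 0.055) [ 0.6669 -0.0416  0.055 ]
(455, 287, 0.055) [ 0.4858 -0.0224  0.055 ]
(660, 300, 0.055) [ 0.475 -0.184  0.055]
(680, 75, 0.06) [ 0.6538 -0.2028  0.06  ]
(437, 158, 0.095) [ 0.5832 -0.008   0.095 ]
(460, 159, 0.095) [ 0.5824 -0.0257  0.095 ]
(484, 160, 0.095) [ 0.5816 -0.0442  0.095 ]
(498, 50, 0.09) [ 0.6687 -0.056   0.09  ]
(478, 292, 0.09) [ 0.4803 -0.0392  0.09  ]
[[-0.912  0.41   0.   ]
 [ 0.41   0.912 -0.   ]
 [-0.    -0.    -1.   ]] [[ 5.34108896e-04 -9.57564276e-01 -2.88219314e-01  7.95715623e-02]
 [ 9.99999765e-01  3.87354411e-04  5.66207802e-04 -8.13184212e-04]
 [-4.30537341e-04 -2.88219549e-01  9.57564257e-01 -1.39644064e-01]
 [ 0.00000000e+00  0.00000000e+00  0.00000000e+00  1.00000000e+00]]
0.69010144181852
0.6541987465594841
0.5779558806691043
0.6463745044476925
```

```bash
python3 -m jog '[{"grip":0,"travel":[2.3,-4.25,0],"twist":-5.1},{"grip":0,"travel":[2.3,-4.25,0],"twist":-5.1},{"grip":0,"travel":[2.3,-4.25,0],"twist":-5.1},{"grip":0,"travel":[2.3,-4.25,0],"twist":-5.1},{"grip":0,"travel":[2.3,-4.25,0],"twist":-5.1},{"grip":0,"travel":[2.3,-4.25,0],"twist":-5.1},{"grip":0,"travel":[2.3,-4.25,0],"twist":-5.1}]' 10
python3 -m jog '[{"grip":0,"travel":[2.3,-4.25,0],"twist":-5.1},{"grip":0,"travel":[2.3,-4.25,0],"twist":-5.1},{"grip":0,"travel":[2.3,-4.25,0],"twist":-5.1},{"grip":0,"travel":[2.3,-4.25,0],"twist":-5.1},{"grip":0,"travel":[2.3,-4.25,0],"twist":-5.1},{"grip":0,"travel":[2.3,-4.25,0],"twist":-5.1},{"grip":0,"travel":[2.3,-4.25,0],"twist":-5.1},{"grip":0,"travel":[0,0,0],"twist":0}]'
python3 - <<'E'
from h import *
o=get_obs();print(o['position'],o['ft_force'],o['time']);snap('wrist','w1')
c=cal('wrist',o); print(w2p(c,[.579,-.025,.12]),w2p(c,[.5625,-.192,.055]))
E
```

```text
time: 1.8
position: [0.4182, 0.2708, 0.2448]
tool_rot: [0.501, 0.865, 0.0, 0.0]
ft_force: [0.8, -0.1, -0.3]
grip_width: 0.087
time: 2.6
position: [0.5824, -0.0311, 0.2449]
tool_rot: [0.743, 0.669, 0.001, 0.003]
ft_force: [-0.1, -0.0, -0.1]
grip_width: 0.0869
[ 0.58235454 -0.03106709  0.24490553] [-0.08925074 -0.03702564 -0.06574389] 2.6
[273.75914803 194.28979961] [276.02155931 333.83276912]
```

View pics/w1.png

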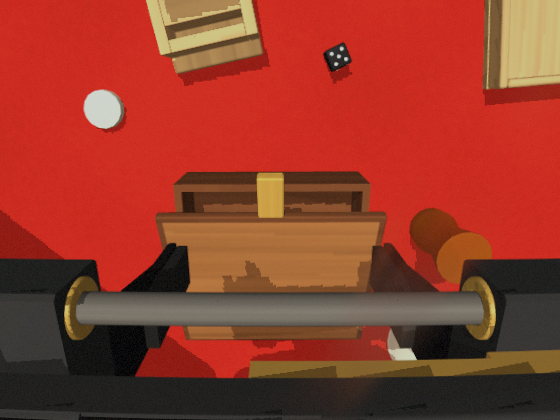

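The wrist view shows the lid's edge square to the image (158..386, v≈213) and the tab centred near (270,195), as predicted to within 3 mm.

Run:
```python
from h import *
from scipy.optimize import least_squares
c=cal('wrist')
def pts(p):
    x,y,a,th=p; ex=np.array([-np.sin(a),-np.cos(a),0]); ey=np.array([np.cos(a),-np.sin(a),0]); Z=np.array([0,0,1.])
    H=np.array([x,y,.055]); f=-ex*np.cos(th)+Z*np.sin(th); n=ex*np.sin(th)+Z*np.cos(th)
    P=lambda r,s,h:H+f*r+ey*s+n*h
    return [P(.16,-.09,.008),P(.16,.09,.008),P(.195,-.01,.009),P(.195,.01,.009),P(.16,0,.008),H-ex*.16-ey*.09,H-ex*.16+ey*.09]
ob=np.array([(157,213),(386,213),(258,174),(284,174),(270.5,217),(182,173),(362,173)])
f=lambda p:(np.array([w2p(c,q) for q in pts(p)])-ob).ravel()
r=least_squares(f,[.5625,-.192,.1,.4],loss='soft_l1');print(r.x,r.fun.reshape(-1,2).round(1))
```

```text
[ 0.55766282 -0.17933765  0.10317732  0.38491423] [[-7.8 -0.2]
 [ 6.5 -0.2]
 [-2.7  0.2]
 [ 0.9  0.2]
 [ 0.3 -4.1]
 [-9.7  0.9]
 [10.1  1. ]]
```

```bash
cat > lid.py <<'E'
from h import *
from scipy.optimize import least_squares
c=cal('wrist')
def pts(p):
    x,y,a,th=p; ex=np.array([-np.sin(a),-np.cos(a),0]); ey=np.array([np.cos(a),-np.sin(a),0]); Z=np.array([0,0,1.])
    H=np.array([x,y,.055]); f=-ex*np.cos(th)+Z*np.sin(th); n=ex*np.sin(th)+Z*np.cos(th)
    P=lambda r,s,h:H+f*r+ey*s+n*h
    return [P(.16,-.09,.008),P(.16,.09,.008),P(.195,-.01,.009),P(.195,.01,.009),H-ex*.16-ey*.09,H-ex*.16+ey*.09]
ob=np.array([(157,213),(386,213),(258,174),(284,174),(176,183),(369,183)])
f=lambda p:(np.array([w2p(c,q) for q in pts(p)])-ob).ravel()
r=least_squares(f,[.5625,-.192,.1,.4],loss='soft_l1');print(r.x,r.fun.reshape(-1,2).round(1))
E
python3 lid.py
```

```text
[ 0.55706546 -0.18844289  0.10284337  0.30180355] [[-1.7 -0.2]
 [ 1.8 -0.2]
 [-1.  -0.2]
 [ 1.  -0.2]
 [-2.6  0.8]
 [ 2.7  0.8]]
```

```bash
python3 -m jog '[{"grip":60,"travel":[-0.7,1.2,-2],"twist":0},{"grip":90,"travel":[0,0,-3],"twist":0},{"grip":90,"travel":[0,0,-3],"twist":0},{"grip":90,"travel":[0,0,-2.4],"twist":0},{"grip":90,"travel":[0,0,-1.5],"twist":0},{"grip":90,"travel":[0,0,0],"twist":0}]' 10
python3 -m jog '[{"grip":150,"travel":[0,0,0],"twist":0},{"grip":255,"travel":[0,0,0],"twist":0},{"grip":255,"travel":[0,0,0],"twist":0},{"grip":255,"travel":[0,0,0],"twist":0},{"grip":255,"travel":[0,0,0],"twist":0},{"grip":255,"travel":[0,0,0],"twist":0}]'
```

```text
time: 3.25
position: [0.5689, -0.0113, 0.1235]
tool_rot: [0.74, 0.672, -0.002, -0.003]
ft_force: [0.1, 0.5, -0.3]
grip_width: 0.057
time: 3.85
position: [0.5777, -0.014, 0.1275]
tool_rot: [0.741, 0.671, 0.005, 0.006]
ft_force: [9.3, 1.0, -2.0]
grip_width: 0.0197
```

Run:
```python
import numpy as np
th=np.linspace(.3,1.8,16); d=.188*np.cos(th)-.004*np.sin(th); z=.188*np.sin(th)+.004*np.cos(th)
print(np.c_[th[1:],np.diff(d)*10.3,np.diff(d)*99.5,np.diff(z)*100].round(2))
```

```text
[[ 0.4  -0.07 -0.68  1.75]
 [ 0.5  -0.09 -0.85  1.67]
 [ 0.6  -0.1  -1.01  1.58]
 [ 0.7  -0.12 -1.16  1.47]
 [ 0.8  -0.13 -1.3   1.35]
 [ 0.9  -0.15 -1.43  1.21]
 [ 1.   -0.16 -1.54  1.06]
 [ 1.1  -0.17 -1.64  0.9 ]
 [ 1.2  -0.18 -1.72  0.73]
 [ 1.3  -0.18 -1.79  0.55]
 [ 1.4  -0.19 -1.83  0.37]
 [ 1.5  -0.19 -1.86  0.19]
 [ 1.6  -0.19 -1.87 -0.  ]
 [ 1.7  -0.19 -1.86 -0.19]
 [ 1.8  -0.19 -1.83 -0.37]]
```

```bash
python3 -m jog '[{"grip":255,"travel":[0.1,-0.68,1.75],"twist":0},{"grip":255,"travel":[-0.09,-0.85,1.67],"twist":0},{"grip":255,"travel":[-0.1,-1.01,1.58],"twist":0},{"grip":255,"travel":[-0.12,-1.16,1.47],"twist":0},{"grip":255,"travel":[0,0,0],"twist":0}]' 12
```

```text
time: 4.35
position: [0.5736, -0.0536, 0.1931]
tool_rot: [0.741, 0.671, 0.002, 0.006]
ft_force: [5.8, -4.0, -1.9]
grip_width: 0.0199
```

```bash
python3 -m jog '[{"grip":255,"travel":[0,-1.3,1.35],"twist":0},{"grip":255,"travel":[-0.1,-1.43,1.21],"twist":0},{"grip":255,"travel":[-0.16,-1.54,1.06],"twist":0},{"grip":255,"travel":[-0.17,-1.64,0.9],"twist":0},{"grip":255,"travel":[-0.18,-1.72,0.73],"twist":0},{"grip":255,"travel":[-0.18,-1.79,0.55],"twist":0},{"grip":255,"travel":[-0.19,-1.83,0.37],"twist":0}]' 
python3 -m jog '[{"grip":255,"travel":[-0.19,-1.86,0.19],"twist":0},{"grip":255,"travel":[-0.19,-1.87,0],"twist":0},{"grip":255,"travel":[-0.19,-1.86,-0.19],"twist":0},{"grip":255,"travel":[-0.19,-1.83,-0.37],"twist":0},{"grip":255,"travel":[0,0,0],"twist":0}]'
python3 - <<'E'
from h import *
snap('scene','s1'); snap('top','t1')
a=cv2.imread('pics/s1.png')[100:320,180:420];b=cv2.imread('pics/t1.png')[150:260,260:380]
cv2.imwrite('pics/c1.png',np.hstack([cv2.resize(a,None,fx=1.6,fy=1.6),cv2.resize(b,(384,352))]))
E
```

```text
time: 5.05
position: [0.5621, -0.1636, 0.2522]
tool_rot: [0.741, 0.671, 0.002, 0.003]
ft_force: [8.9, 0.3, -9.6]
grip_width: 0.0194
time: 5.55
position: [0.5544, -0.2391, 0.2478]
tool_rot: [0.742, 0.671, 0.002, 0.003]
ft_force: [8.1, -0.3, -4.5]
grip_width: 0.0198
```

View pics/c1.png

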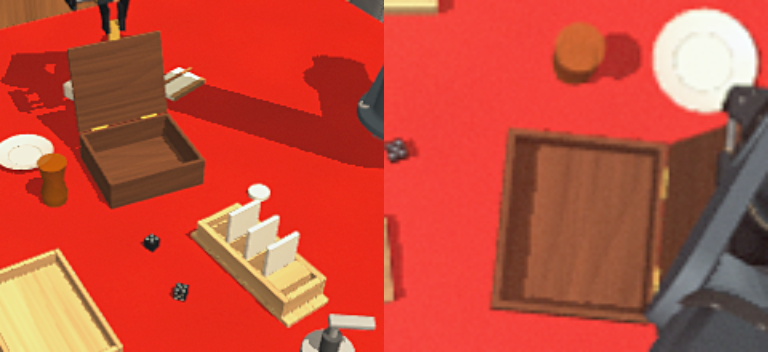

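The lid now leans back about 100°, and the case is open and empty. I'm releasing it and moving over the rack.

```bash
python3 -m jog '[{"grip":140,"travel":[0,0,0],"twist":0},{"grip":100,"travel":[0,0,0],"twist":0},{"grip":100,"travel":[0,0,0],"twist":0},{"grip":100,"travel":[0,0,2],"twist":0},{"grip":100,"travel":[0,0,4],"twist":0}]' 
python3 -m jog '[{"grip":100,"travel":[-0.25,3.6,0],"twist":-6.6},{"grip":100,"travel":[-0.25,3.6,0],"twist":-6.6},{"grip":100,"travel":[-0.25,3.6,0],"twist":-6.6},{"grip":100,"travel":[-0.25,3.6,0],"twist":-6.6},{"grip":100,"travel":[-0.25,3.6,0],"twist":-6.6},{"grip":100,"travel":[-0.25,3.6,0],"twist":-6.6}]' 
python3 -m jog '[{"grip":100,"travel":[-0.25,3.6,0],"twist":-6.6},{"grip":100,"travel":[-0.25,3.6,0],"twist":-6.6},{"grip":100,"travel":[-0.25,3.6,-1],"twist":-6.6},{"grip":100,"travel":[-0.25,3.6,-1],"twist":-6.6},{"grip":100,"travel":[-0.25,3.6,-2],"twist":-6.6},{"grip":100,"travel":[-0.25,3.6,-2],"twist":-6.6},{"grip":100,"travel":[0,0,0],"twist":0},{"grip":100,"travel":[0,0,0],"twist":0}]'
python3 - <<'E'
from h import *
o=get_obs();print(o['position'],o['time']);snap('wrist','w2')
c=cal('wrist',o); np.savez('w2.npz',**c)
for q in [(.521,.237,.1),(.526,.192,.1),(.529,.148,.1)]: print(w2p(c,q))
c=cal('top')
for q in [(300,190.6),(294.1,245.9),(342.5,249.4),(348.1,196.9)]: print(p2w(c,q[0]-.3,q[1]-.3,.055).round(4))
E
```

```text
time: 6.15
position: [0.5494, -0.2353, 0.3055]
tool_rot: [0.741, 0.672, -0.001, -0.005]
ft_force: [0.1, 0.2, 0.7]
grip_width: 0.0495
time: 6.75
position: [0.536, -0.0192, 0.3085]
tool_rot: [0.926, 0.379, -0.0, -0.0]
ft_force: [0.2, -0.4, -0.6]
grip_width: 0.0532
time: 7.55
position: [0.521, 0.1957, 0.2479]
tool_rot: [0.999, 0.047, -0.001, 0.0]
ft_force: [-0.7, -0.6, -0.2]
grip_width: 0.053
[0.52103419 0.19574229 0.24789165] 7.55
[226.96953429 189.00883109]
[284.01162353 188.06542559]
[339.48980266 189.47409388]
[ 0.6647 -0.0434  0.055 ]
[ 0.4882 -0.0238  0.055 ]
[ 0.4767 -0.1764  0.055 ]
[ 0.6442 -0.1975  0.055 ]
```

View pics/w2.png

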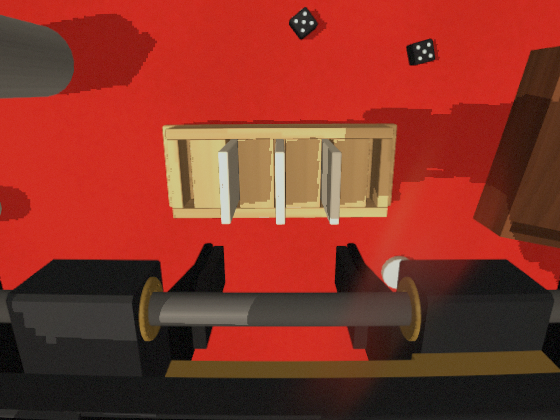

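Run:
```python
from h import *
c=dict(np.load('w2.npz'))
for n,z,L in [('plq',.1,[(226.5,221),(280,221),(334,221),(230,150),(280,150),(329,150)]),('rack',.045,[(174,217),(387,216),(165,127),(395,126)]),('die',.02,[(303,21),(421,50)])]:
    for q in L: print(n,q,p2w(c,*q,z).round(4))
```

```text
plq (226.5, 221) [0.4941 0.2359 0.1   ]
plq (280, 221) [0.4982 0.1926 0.1   ]
plq (334, 221) [0.5023 0.1488 0.1   ]
plq (230, 150) [0.5522 0.2364 0.1   ]
plq (280, 150) [0.5558 0.198  0.1   ]
plq (329, 150) [0.5594 0.1604 0.1   ]
rack (174, 217) [0.4733 0.2934 0.045 ]
rack (387, 216) [0.4936 0.0877 0.045 ]
rack (165, 127) [0.5588 0.3029 0.045 ]
rack (395, 126) [0.5793 0.0954 0.045 ]
die (303, 21) [0.6627 0.1871 0.02  ]
die (421, 50) [0.6493 0.0754 0.02  ]
```

```bash
python3 -m jog '[{"grip":173,"travel":[0,0,0],"twist":0}]' 25
python3 -c "
from rig import *;o=get_obs();print(o['position'],o['tool_rot'])"
```

```text
time: 7.7
position: [0.5225, 0.1943, 0.2491]
tool_rot: [0.999, 0.045, 0.001, 0.0]
ft_force: [-0.1, 0.0, 0.6]
grip_width: 0.0498
[0.52248906 0.19430066 0.24909079] [9.98995306e-01 4.48089777e-02 7.22935672e-04 1.02336549e-04]
```

```bash
python3 -m jog '[{"grip":173,"travel":[0.95,-4.28,-2],"twist":0},{"grip":173,"travel":[0,0,-4.3],"twist":0},{"grip":173,"travel":[0,0,-4],"twist":0},{"grip":173,"travel":[0,0,-3],"twist":0},{"grip":173,"travel":[0,0,-2],"twist":0},{"grip":173,"travel":[0,0,-1.5],"twist":0},{"grip":173,"travel":[0,0,0],"twist":0},{"grip":173,"travel":[0,0,0],"twist":0}]' 25
python3 -m jog '[{"grip":255,"travel":[0,0,0],"twist":0},{"grip":255,"travel":[0,0,0],"twist":0},{"grip":255,"travel":[0,0,0],"twist":0}]'
```

```text
time: 8.5
position: [0.5322, 0.1516, 0.0809]
tool_rot: [0.999, 0.044, 0.001, 0.0]
ft_force: [0.7, -0.9, 0.9]
grip_width: 0.028
time: 8.8
position: [0.532, 0.1525, 0.0812]
tool_rot: [0.999, 0.045, 0.001, -0.0]
ft_force: [0.4, -0.1, -0.1]
grip_width: 0.0117
```

```bash
python3 -m jog '[{"grip":255,"travel":[0,0,0],"twist":0},{"grip":255,"travel":[0,0,1.5],"twist":0},{"grip":255,"travel":[0,0,2.5],"twist":0},{"grip":255,"travel":[0,0,3],"twist":0},{"grip":255,"travel":[0,0,4],"twist":0}]' 25
python3 -m jog '[{"grip":255,"travel":[1.71,-4.2,0],"twist":-2.2},{"grip":255,"travel":[1.71,-4.2,0],"twist":-2.2},{"grip":255,"travel":[1.71,-4.2,0],"twist":-2.2},{"grip":255,"travel":[1.71,-4.2,0],"twist":-2.2},{"grip":255,"travel":[1.71,-4.2,0],"twist":-2.2},{"grip":255,"travel":[0,0,0],"twist":0},{"grip":255,"travel":[0,0,0],"twist":0}]'
python3 - <<'E'
from h import *
o=get_obs();print(o['position']);snap('wrist','w3')
E
```

```text
time: 9.3
position: [0.53, 0.1524, 0.19]
tool_rot: [0.999, 0.045, -0.002, 0.0]
ft_force: [0.4, 0.2, -0.2]
grip_width: 0.0079
time: 10.0
position: [0.6167, -0.0585, 0.1899]
tool_rot: [0.999, -0.052, -0.0, -0.0]
ft_force: [-1.0, -0.6, -0.8]
grip_width: 0.0077
[ 0.61668579 -0.05853983  0.18989075]
```

View pics/w3.png

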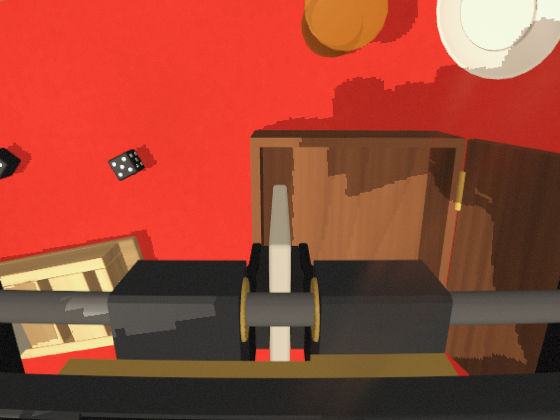

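```bash
python3 -m jog '[{"grip":255,"travel":[0,0,-4],"twist":0},{"grip":255,"travel":[0,0,-4],"twist":0},{"grip":255,"travel":[0,0,-2],"twist":0},{"grip":255,"travel":[0,0,-1],"twist":0},{"grip":255,"travel":[0,0,0],"twist":0},{"grip":255,"travel":[0,0,0],"twist":0}]'
python3 -m jog '[{"grip":155,"travel":[0,0,0],"twist":0},{"grip":155,"travel":[0,0,0],"twist":0},{"grip":155,"travel":[0,0,0],"twist":0},{"grip":155,"travel":[-0.1,-1,0],"twist":0},{"grip":155,"travel":[-0.1,-1,0],"twist":0},{"grip":155,"travel":[-0.05,-0.5,0],"twist":0},{"grip":155,"travel":[0,0,0],"twist":0}]'
python3 -m jog '[{"grip":155,"travel":[0,0,1],"twist":0},{"grip":155,"travel":[0,0,3],"twist":0},{"grip":155,"travel":[0,0,4],"twist":0},{"grip":155,"travel":[0,0,4],"twist":0},{"grip":155,"travel":[0,0,0],"twist":0}]'
python3 - <<'E'
from h import *
o=get_obs();print(o['position']);snap('wrist','w4')
E
```

```text
time: 10.65
position: [0.6174, -0.0567, 0.0811]
tool_rot: [0.999, -0.05, 0.001, 0.0]
ft_force: [1.1, -0.2, -0.5]
grip_width: 0.0079
time: 11.35
position: [0.6144, -0.0841, 0.0803]
tool_rot: [0.999, -0.052, 0.0, 0.0]
ft_force: [-0.1, 0.5, 0.4]
grip_width: 0.0339
time: 11.85
position: [0.6184, -0.0833, 0.2073]
tool_rot: [0.999, -0.051, 0.007, 0.002]
ft_force: [0.9, -0.0, 0.5]
grip_width: 0.0338
[ 0.6184047  -0.08327165  0.20730986]
```

View pics/w4.png

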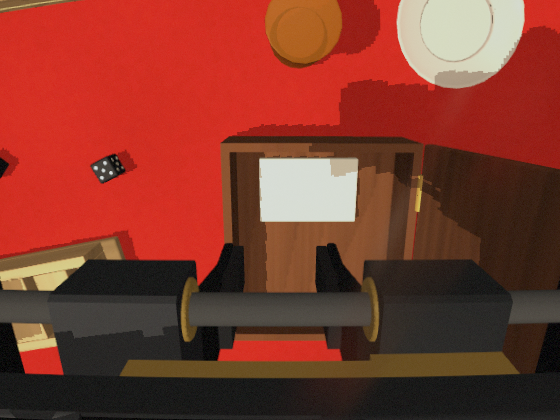

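Plaque 1 lies flat in the case's upper half (u 260–357, v 158–222). Next is the middle plaque.

```bash
python3 -m jog '[{"grip":173,"travel":[-1.45,4.62,0],"twist":1.83},{"grip":173,"travel":[-1.45,4.62,0],"twist":1.83},{"grip":173,"travel":[-1.45,4.62,0],"twist":1.83},{"grip":173,"travel":[-1.45,4.62,0],"twist":1.83},{"grip":173,"travel":[-1.45,4.62,0],"twist":1.83},{"grip":173,"travel":[-1.45,4.62,0],"twist":1.85},{"grip":173,"travel":[0,0,0],"twist":0},{"grip":173,"travel":[0,0,0],"twist":0}]'
python3 -m jog '[{"grip":173,"travel":[0,0,0],"twist":0},{"grip":173,"travel":[0,0,0],"twist":0}]'
```

```text
time: 12.7
position: [0.526, 0.1958, 0.1994]
tool_rot: [0.999, 0.047, -0.001, 0.0]
ft_force: [0.2, -0.7, 0.1]
grip_width: 0.0278
time: 12.9
position: [0.5279, 0.1932, 0.1999]
tool_rot: [0.999, 0.044, -0.0, 0.0]
ft_force: [0.1, -0.5, 0.7]
grip_width: 0.0282
```

```bash
python3 -m jog '[{"grip":173,"travel":[0,0.1,-4],"twist":0},{"grip":173,"travel":[0,0,-4],"twist":0},{"grip":173,"travel":[0,0,-2.5],"twist":0},{"grip":173,"travel":[0,0,-1.4],"twist":0},{"grip":173,"travel":[0,0,0],"twist":0}]' 25
python3 -m jog '[{"grip":255,"travel":[0,0,0],"twist":0},{"grip":255,"travel":[0,0,0],"twist":0},{"grip":255,"travel":[0,0,0],"twist":0},{"grip":255,"travel":[0,0,0],"twist":0},{"grip":255,"travel":[0,0,1.5],"twist":0},{"grip":255,"travel":[0,0,2.5],"twist":0},{"grip":255,"travel":[0,0,3],"twist":0},{"grip":255,"travel":[0,0,4],"twist":0}]'
python3 -m jog '[{"grip":255,"travel":[0.12,-4.86,0],"twist":-2.2},{"grip":255,"travel":[0.12,-4.86,0],"twist":-2.2},{"grip":255,"travel":[0.12,-4.86,0],"twist":-2.2},{"grip":255,"travel":[0.12,-4.86,0],"twist":-2.2},{"grip":255,"travel":[0.12,-4.86,0],"twist":-2.2},{"grip":255,"travel":[0,0,0],"twist":0},{"grip":255,"travel":[0,0,0],"twist":0},{"grip":255,"travel":[0,0,0],"twist":0}]'
```

```text
time: 13.4
position: [0.5267, 0.1944, 0.0794]
tool_rot: [0.999, 0.044, -0.002, 0.0]
ft_force: [-0.3, 0.5, -0.5]
grip_width: 0.028
time: 14.2
position: [0.5261, 0.1955, 0.1914]
tool_rot: [0.999, 0.045, -0.002, 0.0]
ft_force: [0.1, -0.1, -0.5]
grip_width: 0.0079
time: 15.0
position: [0.5329, -0.0463, 0.1913]
tool_rot: [0.999, -0.05, -0.0, -0.0]
ft_force: [0.0, 0.3, -0.8]
grip_width: 0.0077
```

```bash
python3 -m jog '[{"grip":255,"travel":[0,-0.15,-4],"twist":0},{"grip":255,"travel":[0,0,-4],"twist":0},{"grip":255,"travel":[0,0,-2],"twist":0},{"grip":255,"travel":[0,0,-1],"twist":0},{"grip":255,"travel":[0,0,0],"twist":0},{"grip":255,"travel":[0,0,0],"twist":0}]'
python3 -m jog '[{"grip":155,"travel":[0,0,0],"twist":0},{"grip":155,"travel":[0,0,0],"twist":0},{"grip":155,"travel":[0,0,0],"twist":0},{"grip":155,"travel":[-0.1,-1,0],"twist":0},{"grip":155,"travel":[-0.1,-1,0],"twist":0},{"grip":155,"travel":[-0.05,-0.5,0],"twist":0},{"grip":155,"travel":[0,0,0],"twist":0}]'
python3 -m jog '[{"grip":155,"travel":[0,0,1],"twist":0},{"grip":155,"travel":[0,0,3],"twist":0},{"grip":155,"travel":[0,0,4],"twist":0},{"grip":155,"travel":[0,0,4],"twist":0},{"grip":155,"travel":[0,0,0],"twist":0},{"grip":155,"travel":[0,0,0],"twist":0}]'
python3 - <<'E'
from h import *
o=get_obs();print(o['position']);snap('top','t2');snap('scene','s2')
a=cv2.imread('pics/s2.png')[100:320,180:420];b=cv2.imread('pics/t2.png')[150:260,200:380]
cv2.imwrite('pics/c2.png',np.hstack([cv2.resize(a,(288,264)),cv2.resize(b,(432,264))]))
print([(np.round(d['at'],3).tolist(),round(d['p'],2)) for d in search_frame('plaque1','scene')])
print([(np.round(d['at'],3).tolist(),round(d['p'],2)) for d in search_frame('die1','scene')])
E
```

```text
time: 15.6
position: [0.534, -0.0479, 0.0818]
tool_rot: [0.999, -0.05, 0.001, 0.0]
ft_force: [0.3, -0.2, -0.9]
grip_width: 0.0077
time: 16.3
position: [0.531, -0.0753, 0.0813]
tool_rot: [0.999, -0.052, 0.0, 0.0]
ft_force: [0.0, 1.0, 0.4]
grip_width: 0.034
time: 16.9
position: [0.5313, -0.0737, 0.2028]
tool_rot: [0.999, -0.051, 0.001, 0.0]
ft_force: [-0.2, -0.4, 0.2]
grip_width: 0.0341
[ 0.53128294 -0.07368966  0.20279869]
[([0.526, 0.248, 0.078], 0.8), ([0.602, -0.118, 0.014], 0.75)]
[([0.668, 0.187, 0.016], 0.58), ([0.653, 0.078, 0.015], 0.49)]
```

View pics/c2.png

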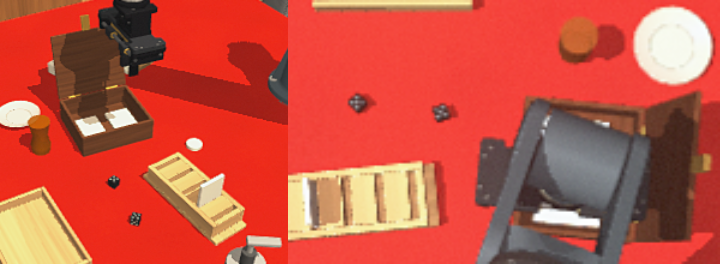

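```bash
python3 -m jog '[{"grip":173,"travel":[-0.1,4.46,0],"twist":1.57},{"grip":173,"travel":[-0.1,4.46,0],"twist":1.57},{"grip":173,"travel":[-0.1,4.46,0],"twist":1.57},{"grip":173,"travel":[-0.1,4.46,0],"twist":1.57},{"grip":173,"travel":[-0.1,4.46,0],"twist":1.57},{"grip":173,"travel":[-0.1,4.46,0],"twist":1.57},{"grip":173,"travel":[-0.1,4.46,0],"twist":1.57},{"grip":173,"travel":[0,0,0],"twist":0}]'
python3 -m jog '[{"grip":173,"travel":[0,0,0],"twist":0},{"grip":173,"travel":[0,0,0],"twist":0},{"grip":173,"travel":[0,0,0],"twist":0}]'
```

```text
time: 17.9
position: [0.5226, 0.2433, 0.1998]
tool_rot: [0.999, 0.048, -0.001, -0.001]
ft_force: [0.1, -0.0, -0.1]
grip_width: 0.0275
time: 18.2
position: [0.5238, 0.2369, 0.2007]
tool_rot: [0.999, 0.044, -0.001, 0.0]
ft_force: [-0.5, -0.7, -0.3]
grip_width: 0.0279
```

```bash
python3 -m jog '[{"grip":173,"travel":[0,0.15,-4],"twist":0},{"grip":173,"travel":[0,0,-4],"twist":0},{"grip":173,"travel":[0,0,-2.5],"twist":0},{"grip":173,"travel":[0,0,-1.4],"twist":0},{"grip":173,"travel":[0,0,0],"twist":0}]' 25
python3 -m jog '[{"grip":255,"travel":[0,0,0],"twist":0},{"grip":255,"travel":[0,0,0],"twist":0},{"grip":255,"travel":[0,0,0],"twist":0},{"grip":255,"travel":[0,0,0],"twist":0},{"grip":255,"travel":[0,0,1.5],"twist":0},{"grip":255,"travel":[0,0,2.5],"twist":0},{"grip":255,"travel":[0,0,3],"twist":0},{"grip":255,"travel":[0,0,4],"twist":0}]'
python3 -m jog '[{"grip":255,"travel":[1.31,-4.47,0],"twist":-1.57},{"grip":255,"travel":[1.31,-4.47,0],"twist":-1.57},{"grip":255,"travel":[1.31,-4.47,0],"twist":-1.57},{"grip":255,"travel":[1.31,-4.47,0],"twist":-1.57},{"grip":255,"travel":[1.31,-4.47,0],"twist":-1.57},{"grip":255,"travel":[1.31,-4.47,0],"twist":-1.57},{"grip":255,"travel":[1.31,-4.47,0],"twist":-1.57},{"grip":255,"travel":[0,0,0],"twist":0}]'
python3 -m jog '[{"grip":255,"travel":[0,0,0],"twist":0},{"grip":255,"travel":[0,0,0],"twist":0}]'
```

```text
time: 18.7
position: [0.523, 0.2385, 0.0805]
tool_rot: [0.999, 0.044, -0.002, 0.0]
ft_force: [-0.8, 0.5, 0.2]
grip_width: 0.0277
time: 19.5
position: [0.5226, 0.2397, 0.1924]
tool_rot: [0.999, 0.045, -0.002, 0.0]
ft_force: [0.6, 0.6, -0.5]
grip_width: 0.0079
time: 20.3
position: [0.6182, -0.0795, 0.193]
tool_rot: [0.999, -0.054, 0.003, 0.002]
ft_force: [-0.3, 1.1, -0.6]
grip_width: 0.0077
time: 20.5
position: [0.6148, -0.0719, 0.1922]
tool_rot: [0.999, -0.05, -0.001, -0.0]
ft_force: [0.4, 0.8, -0.3]
grip_width: 0.0082
```

```bash
python3 -m jog '[{"grip":255,"travel":[0.1,-0.2,-4],"twist":0},{"grip":255,"travel":[0,0,-4],"twist":0},{"grip":255,"travel":[0,0,-1.6],"twist":0},{"grip":255,"travel":[0,0,-0.8],"twist":0},{"grip":255,"travel":[0,0,0],"twist":0},{"grip":255,"travel":[0,0,0],"twist":0}]'
python3 -m jog '[{"grip":155,"travel":[0,0,0],"twist":0},{"grip":155,"travel":[0,0,0],"twist":0},{"grip":155,"travel":[0,0,0],"twist":0},{"grip":155,"travel":[-0.1,-1,0],"twist":0},{"grip":155,"travel":[-0.1,-1,0],"twist":0},{"grip":155,"travel":[-0.05,-0.5,0],"twist":0},{"grip":155,"travel":[0,0,0],"twist":0}]'
python3 -m jog '[{"grip":155,"travel":[0,0,1],"twist":0},{"grip":155,"travel":[0,0,3],"twist":0},{"grip":155,"travel":[0,0,4],"twist":0},{"grip":155,"travel":[0,0,4],"twist":0},{"grip":155,"travel":[0,0,0],"twist":0},{"grip":155,"travel":[0,0,0],"twist":0}]'
python3 - <<'E'
from h import *
o=get_obs();print(o['position']);snap('wrist','w5');snap('scene','s5')
print([(np.round(d['at'],3).tolist(),round(d['p'],2)) for d in search_frame('die1','scene')])
a=cv2.imread('pics/s5.png')[100:320,180:420]
cv2.imwrite('pics/c5.png',np.hstack([cv2.resize(cv2.imread('pics/w5.png'),(440,330)),cv2.resize(a,(360,330))]))
E
```

```text
time: 21.1
position: [0.617, -0.0737, 0.0891]
tool_rot: [0.999, -0.05, 0.001, 0.0]
ft_force: [1.0, -0.4, 0.6]
grip_width: 0.0081
time: 21.8
position: [0.6141, -0.1016, 0.0882]
tool_rot: [0.999, -0.052, 0.0, 0.0]
ft_force: [0.1, -0.5, 0.0]
grip_width: 0.0341
time: 22.4
position: [0.6146, -0.0999, 0.2101]
tool_rot: [0.999, -0.051, 0.002, 0.0]
ft_force: [-0.1, -0.5, 0.6]
grip_width: 0.034
[ 0.61462103 -0.09986756  0.21012797]
[([0.65, 0.08, 0.018], 0.45)]
```

View pics/c5.png

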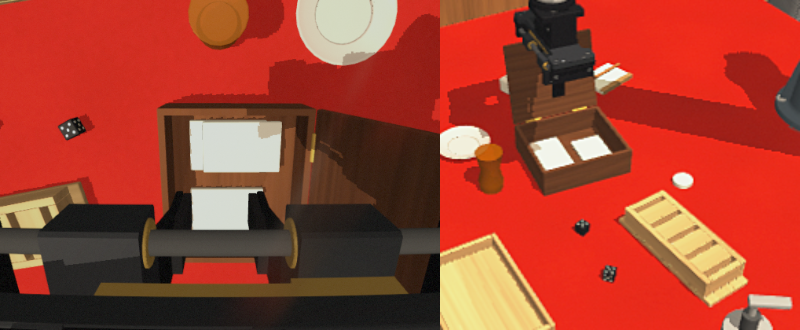

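All three plaques lie flat in the case and the rack is empty. I'll go for the dice, aligning on each with the wrist camera.

```bash
python3 -m jog '[{"grip":108,"travel":[0.9,4.4,0],"twist":0},{"grip":108,"travel":[0.9,4.4,0],"twist":0},{"grip":108,"travel":[0.9,4.4,0],"twist":0},{"grip":108,"travel":[0.9,4.4,0],"twist":0},{"grip":108,"travel":[0,0,0],"twist":0},{"grip":108,"travel":[0,0,0],"twist":0},{"grip":108,"travel":[0,0,0],"twist":0}]'
cat > dice.py <<'E'
from h import *
import sys
o=get_obs();im=snap('wrist',sys.argv[1]);c=cal('wrist',o)
g=cv2.cvtColor(im,cv2.COLOR_RGB2HSV)
m=((im.max(2)<75)).astype(np.uint8)
m[245:]=0; m=cv2.morphologyEx(m,cv2.MORPH_CLOSE,np.ones((7,7)))
y=o['tool_rot']; print('TCP',o['position'].round(4),'yaw',np.degrees(np.arctan2(y[1]**2-y[0]**2,2*y[0]*y[1])).round(1))
for k in cv2.findContours(m,0,2)[0]:
    a=cv2.contourArea(k)
    if 200<a<3000:
        P=np.array([p2w(c,*q,.015)[:2] for q in k[:,0].astype(float)])
        r=cv2.minAreaRect((P*1000).astype(np.float32)); b=cv2.boxPoints(r)
        e=b[1]-b[0]; print('area',a,'px',k[:,0].mean(0).round(),'ctr',np.round(r[0],1),'size',np.round(r[1],1),'edge ang mod90',round(np.degrees(np.arctan2(e[1],e[0]))%90,1))
E
python3 dice.py w6
```

```text
time: 23.25
position: [0.6494, 0.0751, 0.207]
tool_rot: [0.999, -0.051, -0.001, 0.0]
ft_force: [0.0, -0.4, -0.6]
grip_width: 0.0502
TCP [0.6494 0.0751 0.207 ] yaw -95.9
area 520.5 px [552. 210.] ctr [ 594.1 -182.4] size [74.3 15.4] edge ang mod90 6.8
area 465.5 px [281. 181.] ctr [649.9  72.2] size [21.6 20. ] edge ang mod90 19.8
area 527.5 px [157. 179.] ctr [663.4 184.8] size [20.4 25.1] edge ang mod90 43.1
area 210.5 px [543. 156.] ctr [ 649.3 -170.9] size [27.6  7.4] edge ang mod90 84.8
area 225.5 px [458. 154.] ctr [657.8 -89.6] size [30.1  7.3] edge ang mod90 84.6
area 307.5 px [412. 162.] ctr [654.7 -45. ] size [17.1 21.9] edge ang mod90 84.5
```

View pics/w6.png

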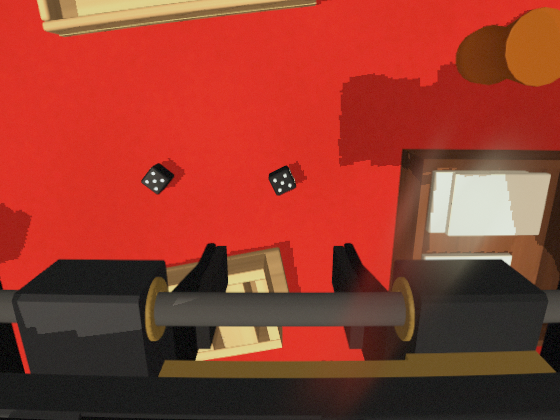

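```bash
python3 -m jog '[{"grip":108,"travel":[0.05,-0.15,-4],"twist":8.57},{"grip":108,"travel":[0,0,-4.5],"twist":8.57},{"grip":108,"travel":[0,0,-4],"twist":8.56},{"grip":130,"travel":[0,0,-3],"twist":0},{"grip":130,"travel":[0,0,-2.5],"twist":0},{"grip":130,"travel":[0,0,0],"twist":0},{"grip":130,"travel":[0,0,0],"twist":0}]' 15
python3 -m jog '[{"grip":255,"travel":[0,0,0],"twist":0},{"grip":255,"travel":[0,0,0],"twist":0},{"grip":255,"travel":[0,0,0],"twist":0},{"grip":255,"travel":[0,0,0],"twist":0}]'
```

```text
time: 24.0
position: [0.6505, 0.0732, 0.0283]
tool_rot: [0.985, 0.172, -0.0, -0.0]
ft_force: [0.4, -0.1, -0.6]
grip_width: 0.0429
time: 24.4
position: [0.651, 0.0745, 0.0292]
tool_rot: [0.985, 0.173, 0.001, 0.0]
ft_force: [-0.2, -0.2, 3.3]
grip_width: 0.0199
```

```bash
python3 -m jog '[{"grip":255,"travel":[0,0,2],"twist":0},{"grip":255,"travel":[0,0,4],"twist":0},{"grip":255,"travel":[0,0,4.5],"twist":0},{"grip":255,"travel":[0,0,4.5],"twist":0}]' 20
python3 -m jog '[{"grip":255,"travel":[-1.5,-2.45,0],"twist":8},{"grip":255,"travel":[-1.5,-2.45,0],"twist":8},{"grip":255,"travel":[-1.5,-2.45,0],"twist":8},{"grip":255,"travel":[-1.5,-2.45,0],"twist":8},{"grip":255,"travel":[-1.5,-2.45,0],"twist":8},{"grip":255,"travel":[-1.5,-2.45,0],"twist":8},{"grip":255,"travel":[-1.5,-2.45,0],"twist":8},{"grip":255,"travel":[-1.5,-2.45,0],"twist":8}]'
python3 -m jog '[{"grip":255,"travel":[0,0,0],"twist":0},{"grip":255,"travel":[0,0,0],"twist":0},{"grip":255,"travel":[0,0,0],"twist":0}]'
```

```text
time: 24.8
position: [0.65, 0.0746, 0.1796]
tool_rot: [0.985, 0.173, -0.001, -0.0]
ft_force: [-0.1, -0.7, 0.1]
grip_width: 0.0195
time: 25.6
position: [0.5299, -0.1223, 0.1786]
tool_rot: [0.742, 0.671, 0.0, 0.0]
ft_force: [0.7, -0.4, -0.4]
grip_width: 0.0198
time: 25.9
position: [0.5311, -0.121, 0.1785]
tool_rot: [0.744, 0.668, 0.0, 0.0]
ft_force: [0.4, 0.3, 1.1]
grip_width: 0.0195
```

```bash
python3 -m jog '[{"grip":255,"travel":[0,-0.1,-4.5],"twist":0},{"grip":255,"travel":[0,0,-4.5],"twist":0},{"grip":255,"travel":[0,0,-3],"twist":0},{"grip":255,"travel":[0,0,-1.3],"twist":0},{"grip":255,"travel":[0,0,0],"twist":0},{"grip":255,"travel":[0,0,0],"twist":0}]'
python3 -m jog '[{"grip":160,"travel":[0,0,0],"twist":0},{"grip":160,"travel":[0,0,0],"twist":0},{"grip":160,"travel":[0,0,0],"twist":0},{"grip":160,"travel":[0,0,2],"twist":0},{"grip":160,"travel":[0,0,4.5],"twist":0},{"grip":160,"travel":[0,0,4.5],"twist":0},{"grip":160,"travel":[0,0,4.5],"twist":0}]'
python3 -m jog '[{"grip":108,"travel":[1.65,3.8,0.2],"twist":-5.1},{"grip":108,"travel":[1.65,3.8,0.2],"twist":-5.1},{"grip":108,"travel":[1.65,3.8,0.2],"twist":-5.1},{"grip":108,"travel":[1.65,3.8,0.2],"twist":-5.1},{"grip":108,"travel":[1.65,3.8,0.2],"twist":-5.1},{"grip":108,"travel":[1.65,3.8,0.2],"twist":-5.1},{"grip":108,"travel":[1.65,3.8,0.2],"twist":-5.1},{"grip":108,"travel":[1.65,3.8,0.2],"twist":-5.1}]'
python3 -m jog '[{"grip":108,"travel":[0,0,0],"twist":0},{"grip":108,"travel":[0,0,0],"twist":0},{"grip":108,"travel":[0,0,0],"twist":0}]'
python3 dice.py w7
python3 - <<'E'
from h import *
snap('scene','s7')
a=cv2.imread('pics/s7.png')[100:320,180:420]
cv2.imwrite('pics/c7.png',np.hstack([cv2.resize(cv2.imread('pics/w7.png'),(440,330)),cv2.resize(a,(360,330))]))
E
```

```text
time: 26.5
position: [0.5315, -0.1222, 0.0456]
tool_rot: [0.744, 0.669, 0.0, 0.001]
ft_force: [0.7, -0.7, 1.0]
grip_width: 0.0197
time: 27.2
position: [0.5302, -0.1225, 0.2021]
tool_rot: [0.744, 0.668, -0.0, -0.0]
ft_force: [0.4, -0.5, -0.7]
grip_width: 0.0323
time: 28.0
position: [0.6629, 0.1831, 0.2167]
tool_rot: [0.931, 0.365, 0.0, 0.0]
ft_force: [0.5, -0.4, -0.1]
grip_width: 0.0501
time: 28.3
position: [0.6618, 0.1805, 0.2161]
tool_rot: [0.93, 0.367, -0.001, 0.0]
ft_force: [-0.7, -0.9, 0.3]
grip_width: 0.0503
TCP [0.6618 0.1805 0.2161] yaw -46.9
area 450.0 px [275. 172.] ctr [663.1 187.4] size [21.8 18.7] edge ang mod90 43.1
area 2906.5 px [42. 35.] ctr [611.6 429.1] size [45.7 57.9] edge ang mod90 40.7
```

View pics/c7.png

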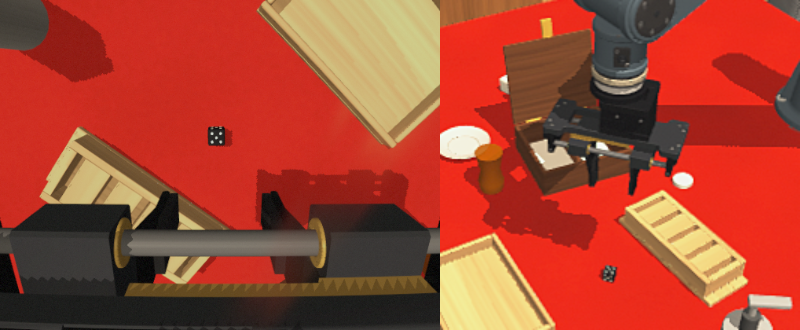

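```bash
python3 -m jog '[{"grip":108,"travel":[0.13,0.6,-4.5],"twist":0},{"grip":108,"travel":[0,0,-4.8],"twist":0},{"grip":130,"travel":[0,0,-4.5],"twist":0},{"grip":130,"travel":[0,0,-3],"twist":0},{"grip":130,"travel":[0,0,-2],"twist":0},{"grip":130,"travel":[0,0,0],"twist":0},{"grip":130,"travel":[0,0,0],"twist":0}]' 15
python3 -m jog '[{"grip":255,"travel":[0,0,0],"twist":0},{"grip":255,"travel":[0,0,0],"twist":0},{"grip":255,"travel":[0,0,0],"twist":0},{"grip":255,"travel":[0,0,0],"twist":0}]'
python3 -m jog '[{"grip":255,"travel":[0,0,2],"twist":0},{"grip":255,"travel":[0,0,4],"twist":0},{"grip":255,"travel":[0,0,4.5],"twist":0},{"grip":255,"travel":[0,0,4.5],"twist":0},{"grip":255,"travel":[0,0,0],"twist":0}]' 20
```

```text
time: 29.1
position: [0.6641, 0.1865, 0.0286]
tool_rot: [0.93, 0.367, -0.0, -0.0]
ft_force: [0.2, -0.5, 0.4]
grip_width: 0.043
time: 29.5
position: [0.6643, 0.1876, 0.0292]
tool_rot: [0.93, 0.367, 0.001, 0.0]
ft_force: [-2.0, -0.4, 3.9]
grip_width: 0.0197
time: 30.0
position: [0.6687, 0.1883, 0.1868]
tool_rot: [0.93, 0.367, 0.008, 0.002]
ft_force: [1.0, 0.1, 0.5]
grip_width: 0.0198
```

```bash
python3 -m jog '[{"grip":255,"travel":[-1.61,-3.41,0],"twist":5.1},{"grip":255,"travel":[-1.61,-3.41,0],"twist":5.1},{"grip":255,"travel":[-1.61,-3.41,0],"twist":5.1},{"grip":255,"travel":[-1.61,-3.41,0],"twist":5.1},{"grip":255,"travel":[-1.61,-3.41,0],"twist":5.1},{"grip":255,"travel":[-1.61,-3.41,0],"twist":5.1},{"grip":255,"travel":[-1.61,-3.41,0],"twist":5.1},{"grip":255,"travel":[-1.61,-3.41,0],"twist":5.1}]'
python3 -m jog '[{"grip":255,"travel":[0,0,0],"twist":0},{"grip":255,"travel":[0,0,0],"twist":0},{"grip":255,"travel":[0,0,0],"twist":0}]'
python3 -c "
from h import *
snap('wrist','w8')"
```

```text
time: 30.8
position: [0.534, -0.0864, 0.178]
tool_rot: [0.743, 0.67, -0.0, -0.0]
ft_force: [0.6, -1.2, -0.3]
grip_width: 0.0196
time: 31.1
position: [0.5353, -0.0846, 0.1782]
tool_rot: [0.744, 0.668, 0.0, -0.0]
ft_force: [-0.4, -0.5, 0.1]
grip_width: 0.0199
```

View pics/w8.png

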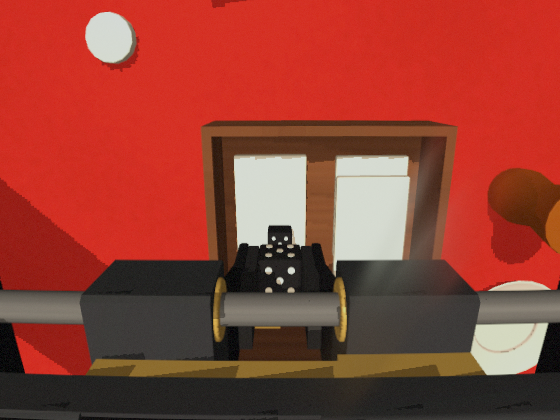

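```bash
python3 - <<'E'
from h import *
c=cal('wrist'); C=np.array([.5697,-.112]); ex=np.array([-.105,-.9945]); ey=np.array([.9945,-.105])
for n,q in [('die?',(280,237,.035)),('die?',(280,226,.035)),('rimL',(206,126,.055)),('rimR',(453,126,.055)),('pl2 a',(236,156,.015)),('pl2 b',(306,155,.015)),('pl3',(337,177,.023)),('pl3',(409,177,.023)),('hinge-ish tab',(265,326,.02))]:
    w=p2w(c,*q)[:2]; print(n,w.round(4),'case',((w-C)@ex).round(4),((w-C)@ey).round(4))
print(w2p(c,[.5353,-.0846,.185]),w2p(c,[.5303,-.1229,.035]))
E
python3 - <<'E'
import cv2
a=cv2.imread('pics/w8.png')[140:350,200:420]
cv2.imwrite('pics/c8.png',cv2.resize(a,None,fx=2.8,fy=2.8,interpolation=cv2.INTER_CUBIC))
E
```

```text
die? [ 0.5318 -0.119 ] case 0.0109 -0.037
die? [ 0.5328 -0.1096] case 0.0014 -0.037
rimL [ 0.4902 -0.0236] case -0.0796 -0.0884
rimR [ 0.6617 -0.0413] case -0.08 0.0841
pl2 a [ 0.5027 -0.0528] case -0.0519 -0.0728
pl2 b [ 0.5595 -0.058 ] case -0.0527 -0.0158
pl3 [ 0.5825 -0.077 ] case -0.0361 0.009
pl3 [ 0.6408 -0.0831] case -0.0362 0.0677
hinge-ish tab [ 0.508  -0.2117] case 0.1056 -0.0509
[280.76201607 295.98541654] [278.71782241 241.61727584]
```

View pics/c8.png

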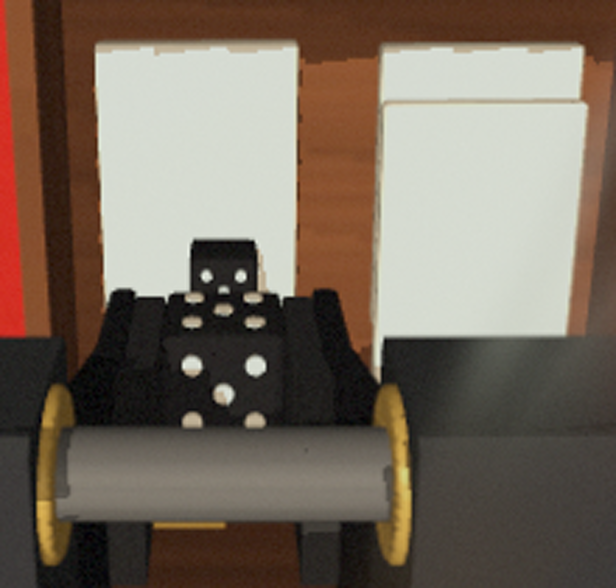

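Die 2 sits where I put it, at case (0.012, −0.037), and all plaques are flat. There's room to set die 1 beside it.

```bash
python3 -m jog '[{"grip":255,"travel":[0,0.3,-4.5],"twist":0},{"grip":255,"travel":[0,0,-4.5],"twist":0},{"grip":255,"travel":[0,0,-3],"twist":0},{"grip":255,"travel":[0,0,-1.25],"twist":0},{"grip":255,"travel":[0,0,0],"twist":0},{"grip":255,"travel":[0,0,0],"twist":0}]'
python3 -m jog '[{"grip":160,"travel":[0,0,0],"twist":0},{"grip":160,"travel":[0,0,0],"twist":0},{"grip":160,"travel":[0,0,0],"twist":0},{"grip":160,"travel":[0,0,2],"twist":0},{"grip":160,"travel":[0,0,4.5],"twist":0},{"grip":160,"travel":[0,0,4.5],"twist":0},{"grip":160,"travel":[0,0,4.5],"twist":0},{"grip":120,"travel":[0,0,4.5],"twist":0}]'
python3 -m jog '[{"grip":120,"travel":[0,0,4.5],"twist":0},{"grip":120,"travel":[0,0,0],"twist":0},{"grip":120,"travel":[0,0,0],"twist":0}]'
python3 - <<'E'
from h import *
o=get_obs();print(o['position'])
im=snap('wrist','w9');snap('scene','s9')
a=cv2.imread('pics/s9.png')[100:320,180:420]
cv2.imwrite('pics/c9.png',np.hstack([cv2.resize(cv2.imread('pics/w9.png'),(440,330)),cv2.resize(a,(360,330))]))
E
```

```text
time: 31.75
position: [0.536, -0.0819, 0.0462]
tool_rot: [0.743, 0.669, 0.0, 0.001]
ft_force: [0.4, -0.4, 0.8]
grip_width: 0.0203
time: 32.55
position: [0.5347, -0.0823, 0.248]
tool_rot: [0.744, 0.668, 0.0, 0.0]
ft_force: [0.1, -0.7, -0.4]
grip_width: 0.0357
time: 32.85
position: [0.5354, -0.0825, 0.2924]
tool_rot: [0.744, 0.668, 0.001, 0.002]
ft_force: [0.5, -0.8, -0.6]
grip_width: 0.0453
[ 0.5353512  -0.08247951  0.29239157]
```

View pics/c9.png

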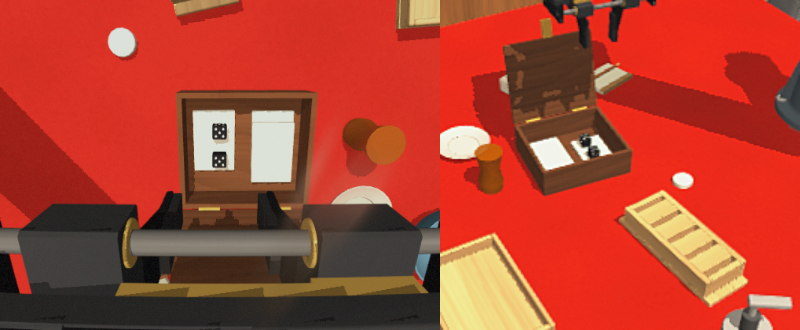

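Both dice and all plaques are in. Now I'll shut the lid by regripping the tab and reversing the arc.

```bash
python3 -m jog '[{"grip":120,"travel":[0.44,-3.84,0],"twist":0},{"grip":120,"travel":[0.44,-3.84,0],"twist":0},{"grip":120,"travel":[0.44,-3.84,0],"twist":0},{"grip":120,"travel":[0.44,-3.84,0],"twist":0},{"grip":120,"travel":[0,0,0],"twist":0},{"grip":120,"travel":[0,0,-2],"twist":0},{"grip":120,"travel":[0,0,-2.7],"twist":0},{"grip":120,"travel":[0,0,0],"twist":0}]' 12
python3 -m jog '[{"grip":255,"travel":[0,0,0],"twist":0},{"grip":255,"travel":[0,0,0],"twist":0},{"grip":255,"travel":[0,0,0],"twist":0},{"grip":255,"travel":[0,0,0],"twist":0}]'
```

```text
time: 33.75
position: [0.5494, -0.2335, 0.2384]
tool_rot: [0.744, 0.668, -0.001, -0.006]
ft_force: [-0.7, 0.1, -0.4]
grip_width: 0.0459
time: 34.15
position: [0.5537, -0.2361, 0.2449]
tool_rot: [0.744, 0.668, 0.001, 0.002]
ft_force: [9.3, -0.1, -3.2]
grip_width: 0.0221
```

```bash
python3 -m jog '[{"grip":255,"travel":[0.2,0,0],"twist":0},{"grip":255,"travel":[0.19,1.83,0.37],"twist":0},{"grip":255,"travel":[0.19,1.86,0.19],"twist":0},{"grip":255,"travel":[0.19,1.87,0],"twist":0},{"grip":255,"travel":[0.19,1.86,-0.19],"twist":0},{"grip":255,"travel":[0.19,1.83,-0.37],"twist":0},{"grip":255,"travel":[0,0,0],"twist":0}]' 12
```

```text
time: 34.85
position: [0.5649, -0.1395, 0.2443]
tool_rot: [0.743, 0.669, 0.002, -0.0]
ft_force: [1.4, 2.7, 6.0]
grip_width: 0.0197
```

```bash
python3 -m jog '[{"grip":255,"travel":[0.18,1.79,-0.55],"twist":0},{"grip":255,"travel":[0.18,1.72,-0.73],"twist":0},{"grip":255,"travel":[0.17,1.64,-0.9],"twist":0},{"grip":255,"travel":[0.16,1.54,-1.06],"twist":0},{"grip":255,"travel":[0.15,1.43,-1.21],"twist":0},{"grip":255,"travel":[0.13,1.3,-1.35],"twist":0},{"grip":255,"travel":[0.12,1.16,-1.47],"twist":0},{"grip":255,"travel":[0,0,0],"twist":0}]' 12
python3 -m jog '[{"grip":255,"travel":[0.1,1.01,-1.58],"twist":0},{"grip":255,"travel":[0.09,0.85,-1.67],"twist":0},{"grip":255,"travel":[0.07,0.68,-1.75],"twist":0},{"grip":255,"travel":[0.05,0.5,-1.81],"twist":0},{"grip":255,"travel":[0.03,0.32,-1.85],"twist":0},{"grip":255,"travel":[0,0,0],"twist":0},{"grip":255,"travel":[0,0,0],"twist":0}]' 12
```

```text
time: 35.65
position: [0.5758, -0.035, 0.1695]
tool_rot: [0.744, 0.669, 0.001, -0.001]
ft_force: [3.1, 4.6, 1.7]
grip_width: 0.0195
time: 36.35
position: [0.5791, -0.0027, 0.0832]
tool_rot: [0.744, 0.668, 0.001, -0.001]
ft_force: [3.2, 4.8, -0.1]
grip_width: 0.0201
```

```bash
python3 -m jog '[{"grip":255,"travel":[0,-0.1,-0.8],"twist":0},{"grip":255,"travel":[0,0,0],"twist":0},{"grip":255,"travel":[0,0,-0.6],"twist":0},{"grip":255,"travel":[0,0,0],"twist":0}]' 12
python3 -m jog '[{"grip":160,"travel":[0,0,0],"twist":0},{"grip":130,"travel":[0,0,0],"twist":0},{"grip":130,"travel":[0,0,2],"twist":0},{"grip":200,"travel":[0,0,4],"twist":0},{"grip":255,"travel":[0,-2,0],"twist":0},{"grip":255,"travel":[0,0,0],"twist":0},{"grip":255,"travel":[0,0,0],"twist":0},{"grip":255,"travel":[0,0,0],"twist":0}]' 12
```

```text
time: 36.75
position: [0.5792, -0.0023, 0.0696]
tool_rot: [0.744, 0.668, 0.002, -0.001]
ft_force: [4.2, 9.9, -1.4]
grip_width: 0.0202
time: 37.55
position: [0.5774, -0.0246, 0.1295]
tool_rot: [0.744, 0.668, -0.001, -0.001]
ft_force: [0.3, -0.6, 0.1]
grip_width: 0.0107
```

```bash
python3 -m jog '[{"grip":255,"travel":[-0.1,-2.2,-2],"twist":0},{"grip":255,"travel":[0,0,-1.9],"twist":0},{"grip":255,"travel":[0,0,-0.4],"twist":0},{"grip":255,"travel":[0,0,-0.2],"twist":0},{"grip":255,"travel":[0,0,0],"twist":0}]' 12
python3 -m jog '[{"grip":255,"travel":[0,0,-0.3],"twist":0},{"grip":255,"travel":[0,0,0],"twist":0}]' 12
```

```text
time: 38.05
position: [0.5767, -0.0464, 0.0855]
tool_rot: [0.744, 0.669, -0.001, -0.001]
ft_force: [0.1, 0.4, -1.0]
grip_width: 0.0004
time: 38.25
position: [0.5769, -0.0464, 0.0851]
tool_rot: [0.743, 0.669, -0.0, -0.0]
ft_force: [-5.8, 0.9, 18.0]
grip_width: 0.0006
```

Contact came at TCP z 0.085, so the fingertips were at 0.063. That is the top of a fully shut lid, and it held under 18 N. On to the timer.

```bash
python3 -m jog '[{"grip":255,"travel":[0,0,2.5],"twist":0},{"grip":200,"travel":[0,0,4.5],"twist":0},{"grip":120,"travel":[0,0,4.5],"twist":0},{"grip":120,"travel":[-0.61,-4.6,0],"twist":0},{"grip":120,"travel":[-0.61,-4.6,0],"twist":0},{"grip":120,"travel":[-0.61,-4.6,0],"twist":0},{"grip":120,"travel":[-0.61,-4.6,0],"twist":0}]' 12
python3 -m jog '[{"grip":120,"travel":[-0.61,-4.6,0],"twist":0},{"grip":120,"travel":[-0.61,-4.6,0],"twist":0},{"grip":120,"travel":[-0.61,-4.6,0],"twist":0},{"grip":120,"travel":[0,0,0],"twist":0},{"grip":120,"travel":[0,0,0],"twist":0},{"grip":120,"travel":[0,0,0],"twist":0}]'
python3 - <<'E'
from h import *
o=get_obs();print(o['position'],o['tool_rot']);snap('wrist','w10');c=cal('wrist',o);np.savez('w10.npz',**c)
print(w2p(c,[.534,-.368,.069]))
a=cv2.imread('pics/w10.png')[80:280,180:400]
cv2.imwrite('pics/c10.png',cv2.resize(a,None,fx=3,fy=3,interpolation=cv2.INTER_CUBIC))
E
```

```text
time: 38.95
position: [0.5529, -0.2317, 0.1977]
tool_rot: [0.743, 0.669, 0.0, -0.0]
ft_force: [0.9, -0.2, 0.1]
grip_width: 0.0401
time: 39.55
position: [0.5348, -0.3673, 0.197]
tool_rot: [0.744, 0.669, 0.0, -0.001]
ft_force: [0.6, -0.2, 0.7]
grip_width: 0.0462
[ 0.53476146 -0.3673002   0.19702138] [ 7.43538404e-01  6.68692408e-01  2.24148274e-04 -1.02679090e-03]
[279.40331011 202.23488481]
```

View pics/c10.png

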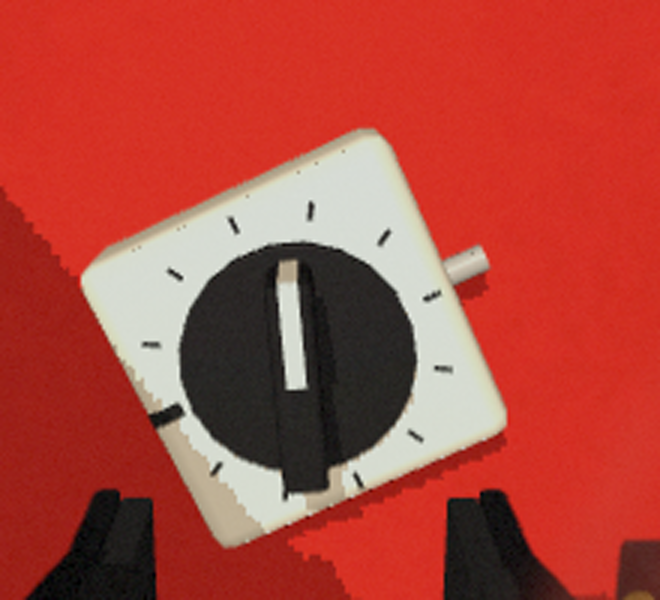

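Run:
```python
from h import *
c=dict(np.load('w10.npz'))
f=lambda u,v,z:p2w(c,180+(u-1)/3,80+(v-1)/3,z)[:2]
A=lambda d:np.degrees(np.arctan2(d[1],d[0])).round(1)
T=[f(*q,.035) for q in [(95,278),(372,133),(505,420),(228,547)]]; print('timer ctr',np.mean(T,0).round(4),'edges',A(T[1]-T[0]),A(T[2]-T[1]),A(T[3]-T[2]),A(T[0]-T[3]))
d=[f(*q,.041) for q in [(180,357),(416,357),(298,242),(298,472)]]; ctr=np.mean(d,0);print('disc',ctr.round(4))
print('ptr',A(f(286,285,.069)-f(296,388,.069)),'tick dir',A(f(150,418,.035)-f(184,409,.035)), 'tick from ctr',A(f(167,413.5,.035)-ctr))
print(f(286,285,.069),f(296,388,.069))
tk=[(150,418-.5),(234,226),(311,211),(384,237),(432,296),(443,370),(415,436),(358,480),(217,468),(151,345),(175,274)]
print([A(f(*q,.035)-ctr) for q in tk])
```

```text
timer ctr [ 0.5337 -0.3731] edges 21.4 -69.9 -159.6 107.4
disc [ 0.5331 -0.3736]
ptr 89.2 tick dir -170.6 tick from ctr -160.4
[ 0.53301078 -0.3467848 ] [ 0.53264479 -0.37317767]
[np.float64(-161.6), np.float64(109.9), np.float64(78.9), np.float64(48.4), np.float64(17.7), np.float64(-13.0), np.float64(-42.5), np.float64(-71.6), np.float64(-130.2), np.float64(170.8), np.float64(140.3)]
```

The zero tick is the broad one at crop (167,414), on the −x side at world −161.2°. The pointer is at 89.2°, so the knob needs about +109.6° (counter-clockwise).

```bash
python3 -m jog '[{"grip":150,"travel":[-0.18,-0.6,-3],"twist":5.3},{"grip":150,"travel":[0,0,-4.5],"twist":0},{"grip":150,"travel":[0,0,-3.4],"twist":0},{"grip":150,"travel":[0,0,-2],"twist":0},{"grip":150,"travel":[0,0,0],"twist":0},{"grip":150,"travel":[0,0,0],"twist":0}]' 10
python3 -m jog '[{"grip":255,"travel":[0,0,0],"twist":0},{"grip":255,"travel":[0,0,0],"twist":0},{"grip":255,"travel":[0,0,0],"twist":0},{"grip":255,"travel":[0,0,0],"twist":0}]'
```

```text
time: 40.2
position: [0.5336, -0.3738, 0.0689]
tool_rot: [0.712, 0.703, 0.0, -0.0]
ft_force: [-0.6, -1.2, 0.2]
grip_width: 0.0358
time: 40.6
position: [0.5332, -0.3753, 0.0692]
tool_rot: [0.712, 0.702, 0.0, 0.001]
ft_force: [1.1, -0.3, 2.1]
grip_width: 0.0113
```

```bash
python3 -m jog '[{"grip":255,"travel":[0,0,0],"twist":8.43},{"grip":255,"travel":[0,0,0],"twist":8.43},{"grip":255,"travel":[0,0,0],"twist":8.43},{"grip":255,"travel":[0,0,0],"twist":8.43},{"grip":255,"travel":[0,0,0],"twist":8.43},{"grip":255,"travel":[0,0,0],"twist":8.43},{"grip":255,"travel":[0,0,0],"twist":8.43}]' 10
python3 -m jog '[{"grip":255,"travel":[0,0,0],"twist":8.43},{"grip":255,"travel":[0,0,0],"twist":8.43},{"grip":255,"travel":[0,0,0],"twist":8.43},{"grip":255,"travel":[0,0,0],"twist":8.43},{"grip":255,"travel":[0,0,0],"twist":8.43},{"grip":255,"travel":[0,0,0],"twist":8.43},{"grip":255,"travel":[0,0,0],"twist":0},{"grip":255,"travel":[0,0,0],"twist":0}]' 10
python3 -c "
from h import *
o=get_obs();y=o['tool_rot'];print(np.degrees(np.arctan2(y[1]**2-y[0]**2,2*y[0]*y[1])),o['position'],o['ft_force'])"
```

```text
time: 41.3
position: [0.534, -0.3748, 0.0692]
tool_rot: [0.272, 0.962, 0.0, 0.001]
ft_force: [2.9, 2.0, 1.5]
grip_width: 0.0121
time: 42.1
position: [0.534, -0.374, 0.0692]
tool_rot: [-0.161, 0.987, 0.0, 0.001]
ft_force: [3.9, 5.4, 3.2]
grip_width: 0.0123
108.52856110763032 [ 0.53404805 -0.37402692  0.06917457] [3.91891068 5.37503295 3.16811625]
```

```bash
python3 -m jog '[{"grip":200,"travel":[0,0,0],"twist":0},{"grip":150,"travel":[0,0,0],"twist":0},{"grip":150,"travel":[0,0,0],"twist":0},{"grip":150,"travel":[0,0,3],"twist":0},{"grip":120,"travel":[0,0,5],"twist":0},{"grip":120,"travel":[0,0,5],"twist":0},{"grip":120,"travel":[0,0,0],"twist":0},{"grip":120,"travel":[0,0,0],"twist":0}]' 10
python3 - <<'E'
from h import *
o=get_obs();print(o['position'],o['tool_rot']);snap('wrist','w11');c=cal('wrist',o);np.savez('w11.npz',**c)
a=cv2.imread('pics/w11.png')[80:280,180:400]
cv2.imwrite('pics/c11.png',cv2.resize(a,None,fx=3,fy=3,interpolation=cv2.INTER_CUBIC))
E
```

```text
time: 42.9
position: [0.5333, -0.3759, 0.2003]
tool_rot: [-0.163, 0.987, -0.002, 0.001]
ft_force: [-1.1, 0.1, -0.2]
grip_width: 0.0457
[ 0.53332761 -0.37591294  0.20026863] [-1.62586831e-01  9.86692484e-01 -1.61341917e-03  9.27703870e-04]
```

The picture limit is reached, so I'll verify the pointer and tick numerically, along with the other things in the scene.

```bash
cat > k.py <<'E'
from h import *
def ana(cf,pf,ctr=np.array([.5332,-.3738])):
    c=dict(np.load(cf)); im=cv2.imread(pf).astype(int); G=im.min(2); M=im.max(2)
    V,U=np.mgrid[80:245,180:400]; pos=lambda z:np.array([p2w(c,u,v,z)[:2] for u,v in zip(U.ravel(),V.ravel())])-ctr
    P=pos(.069); r=np.hypot(*P.T); g=G[80:245,180:400].ravel(); m=M[80:245,180:400].ravel()
    s=(r<.026)&(g>140); Q=P[s]; n,l=cv2.connectedComponents(s.reshape(V.shape).astype(np.uint8)); 
    for i in range(1,n):
        Q=P[(l==i).ravel()]
        if len(Q)>20:
            w=np.linalg.svd(Q-Q.mean(0))[2][0]; w=w*np.sign(w@Q.mean(0)); print('white',len(Q),'axis',np.degrees(np.arctan2(w[1],w[0])).round(1),'mean dir',np.degrees(np.arctan2(*Q.mean(0)[::-1])).round(1),Q.mean(0).round(4))
    P=pos(.035); r=np.hypot(*P.T); s=(r>.0375)&(r<.047)&(m<95)
    n,l=cv2.connectedComponents(s.reshape(V.shape).astype(np.uint8),connectivity=8)
    for i in range(1,n):
        q=(l==i).ravel()
        if q.sum()>8: d=P[q].mean(0); print('dark',q.sum(),np.degrees(np.arctan2(d[1],d[0])).round(1),d.round(4))
print('before');ana('w10.npz','pics/w10.png');print('after');ana('w11.npz','pics/w11.png')
E
python3 k.py
```

```text
before
white 217 axis 88.9 mean dir 91.0 [-0.0002  0.0133]
white 86 axis 142.2 mean dir -128.0 [-0.0147 -0.0189]
white 68 axis 30.5 mean dir -59.0 [ 0.0125 -0.0208]
dark 50 -160.1 [-0.0397 -0.0144]
dark 67 -93.1 [-0.0021 -0.0394]
after
white 224 axis -161.7 mean dir -157.8 [-0.0131 -0.0054]
white 151 axis 146.3 mean dir 56.7 [0.0127 0.0193]
white 100 axis -104.6 mean dir -16.6 [ 0.0227 -0.0068]
dark 55 -160.1 [-0.0396 -0.0144]
dark 32 17.7 [0.0365 0.0116]
```

Run:
```python
from h import *
snap('scene','s12');snap('top','t12')
for n in ['lid','plaque1','die1','dispenser','tea_glass']:
    for c in('scene','top'): print(n,c,[(np.round(d['at'],3).tolist(),round(d['p'],2)) for d in search_frame(n,c)][:4])
a=cv2.imread('pics/t0.png').astype(int);b=cv2.imread('pics/t12.png').astype(int);d=abs(a-b).max(2)
for n,(u0,u1,v0,v1) in {'glass':(310,332,155,178),'disp':(124,162,192,222)}.items(): print(n,(d[v0:v1,u0:u1]>60).sum())
print(get_obs()['time'])
```

```text
lid scene [([0.575, -0.096, 0.059], 0.66)]
lid top [([0.57, -0.108, 0.062], 0.34)]
plaque1 scene []
plaque1 top []
die1 scene [([0.576, -0.097, 0.066], 0.69)]
die1 top [([0.597, 0.429, 0.127], 0.43)]
dispenser scene [([0.626, 0.454, 0.115], 0.59)]
dispenser top [([0.596, 0.428, 0.127], 0.64)]
tea_glass scene [([0.745, -0.097, 0.063], 0.73)]
tea_glass top [([0.73, -0.113, 0.086], 0.47)]
glass 0
disp 0
43.55
```

The lid reads flat at about z = 0.06. The only plaque or die reports are false hits on the lid and the dispenser, and the glass and dispenser pixels haven't changed. Handing in.

```bash
python3 -c "
from rig import *
print(hand_in())"
```

```text
the job is handed in; nothing more can be done
None
```

The game is packed away and I've handed the job in, at about 43.6 s on the robot's clock.

**What I did:** I opened the lid by its tab until it leaned back about 100°. The three plaques came out of the rack and now lie flat in the case, with both dice set on one of them. I then shut the lid, pressed it down, and turned the knob about +109.6° (counter-clockwise).

**Last checks:**
- **Lid:** the fingertips met it at 63 mm, which is the height of a fully shut lid, and it held under 18 N. The detector put its surface at 59–62 mm.
- **Contents:** both dice and all three plaques were seen lying in the case just before I shut it. Afterwards no plaque was detected outside. The detector still gave two "die" reports, but they sat on the lid and the dispenser, so I took them as false.
- **Timer:** the pointer measures −161.7°. The zero tick is −161.2° averaged over all the ticks, but −160.1° measured directly, so the two disagree by about 1°. This was measured by code only, because I had used all 16 picture views.
- **Dispenser and tea glass:** neither changed in the top view.

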